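Check off a bolt set at the stock bins

TASK

A set of bolts, washers and nuts has been issued: check it off at the stock bins by pressing, with closed fingertips, the white button of the red bolt bin, then that of the yellow washer bin, then that of the blue nut bin, each lightly until the button is down, where it stays. Leave the green rod bin's button up, do not shift, tip or lift any bin, do not disturb the standing bolt, the wrench and the carton, and finish with the hand clear of everything.

Things in the scene. Friction and masses are not known exactly. Their poses are not given: they have to be found in the camera images.
- bolt_bin: bolt bin: loose open plastic stock bin standing upright, red, holding steel hexagon bolts. Overall 200 (own x) x 100 (y) x 70 mm high, about 0.9 kg with its stock. Origin: centre of its underside; z up; own -x side faces roughly the robot. The tray fills own x = -50 to +100 mm (rim 70 mm high, stock up to about 65 mm); the front 50 mm, x = -100 to -50 mm, is a grey block 42 mm high that carries the check-off button.
- bolt_button_top (a point): centre of the top face of the bolt bin's button: a white upright round plunger, 30 mm in diameter, at own x = -75 mm, y = 0 of the bin, in a flat black ring 4 mm high on the grey block. Its top is 64 mm above the table when up, 52 mm when fully down and let go; this point moves with it.
- bolt_button (a joint): travel of the bolt bin's button, m: 0 = up (unset), 0.012 = fully down. It slides straight down against about 3 N of even friction and stays where it is left. Its white cap sits on a soft spring (1.5 N per mm, up to 10 mm, springs back): pressed, the cap first sinks 2 mm, then the button goes down its 12 mm, then only the cap gives. It is set from 0.006 on.
- washer_bin: washer bin: loose open plastic stock bin standing upright, yellow, holding brass washers. Overall 200 (own x) x 100 (y) x 70 mm high, about 0.9 kg with its stock. Origin: centre of its underside; z up; own -x side faces roughly the robot. The tray fills own x = -50 to +100 mm (rim 70 mm high, stock up to about 65 mm); the front 50 mm, x = -100 to -50 mm, is a grey block 42 mm high that carries the check-off button.
- washer_button_top (a point): centre of the top face of the washer bin's button: a white upright round plunger, 30 mm in diameter, at own x = -75 mm, y = 0 of the bin, in a flat black ring 4 mm high on the grey block. Its top is 64 mm above the table when up, 52 mm when fully down and let go; this point moves with it.
- washer_button (a joint): travel of the washer bin's button, m: 0 = up (unset), 0.012 = fully down. It slides straight down against about 3 N of even friction and stays where it is left. Its white cap sits on a soft spring (1.5 N per mm, up to 10 mm, springs back): pressed, the cap first sinks 2 mm, then the button goes down its 12 mm, then only the cap gives. It is set from 0.006 on.
- nut_bin: nut bin: loose open plastic stock bin standing upright, blue, holding steel hexagon nuts. Overall 200 (own x) x 100 (y) x 70 mm high, about 0.9 kg with its stock. Origin: centre of its underside; z up; own -x side faces roughly the robot. The tray fills own x = -50 to +100 mm (rim 70 mm high, stock up to about 65 mm); the front 50 mm, x = -100 to -50 mm, is a grey block 42 mm high that carries the check-off button.
- nut_button_top (a point): centre of the top face of the nut bin's button: a white upright round plunger, 30 mm in diameter, at own x = -75 mm, y = 0 of the bin, in a flat black ring 4 mm high on the grey block. Its top is 64 mm above the table when up, 52 mm when fully down and let go; this point moves with it.
- nut_button (a joint): travel of the nut bin's button, m: 0 = up (unset), 0.012 = fully down. It slides straight down against about 3 N of even friction and stays where it is left. Its white cap sits on a soft spring (1.5 N per mm, up to 10 mm, springs back): pressed, the cap first sinks 2 mm, then the button goes down its 12 mm, then only the cap gives. It is set from 0.006 on.
- rod_bin: rod bin: loose open plastic stock bin standing upright, green, holding copper rods; NOT on the list. Overall 200 (own x) x 100 (y) x 70 mm high, about 0.9 kg with its stock. Origin: centre of its underside; z up; own -x side faces roughly the robot. The tray fills own x = -50 to +100 mm (rim 70 mm high, stock up to about 65 mm); the front 50 mm, x = -100 to -50 mm, is a grey block 42 mm high that carries the check-off button.
- rod_button_top (a point): centre of the top face of the rod bin's button: a white upright round plunger, 30 mm in diameter, at own x = -75 mm, y = 0 of the bin, in a flat black ring 4 mm high on the grey block. Its top is 64 mm above the table when up, 52 mm when fully down and let go; this point moves with it.
- rod_button (a joint): travel of the rod bin's button, m: 0 = up (unset), 0.012 = fully down. It slides straight down against about 3 N of even friction and stays where it is left. Its white cap sits on a soft spring (1.5 N per mm, up to 10 mm, springs back): pressed, the cap first sinks 2 mm, then the button goes down its 12 mm, then only the cap gives. It is set from 0.006 on.
- big_bolt: bystander: big loose steel bolt standing on its hexagon head, 80 mm tall, head 36 mm across, shank 20 mm; nearer the robot than the bins. Origin: centre of its underside.
- wrench: bystander: loose steel open-ended wrench lying flat, 170 mm long, nearer the robot than the bins. Origin: about the middle of its length, at the table; length along own x.
- carton: bystander: loose closed cardboard carton 70 (own x) x 90 x 60 mm, nearer the robot than the bins, to the left. Origin: centre of its underside.

How it is judged:
By the outcome, as a careful person would: the job done as asked, in the order asked, and still so for the second after the job is handed in, with the robot touching nothing.
It also fails if it takes over 42 s, if anything falls off the work surface, if the arm or the gripper's body presses on something with over 40 N, if the wrist force passes 120 N, or if a joint passes its speed limit or range.

ROBOT

A 7-joint arm with a two-finger parallel gripper is mounted at the origin on the work surface. World frame = base frame: x ahead of the robot, y to its left, z up, the work surface at z = 0. Lengths are in m, angles in degrees, forces in N, time in s.
With the tool pointing down it reaches from about 0.4 to 0.85 m from the base axis. Payload 4.4 kg.
Tool frame: the origin (TCP) lies midway between the tips of the shut fingers; the grasp point (between the pads) lies 19 mm behind it (env.pinch_z is the distance from the TCP to the grasp point, in m); z points along the fingers, y is the line along which they close (so a half turn about z gives the same grasp; the last joint's range is limited). The gripper opens to 94 mm and grips with 3 to 60 N. Pads are 16 mm wide; open, the fingers measure 119 mm over their backs; the gripper's body (75 mm by 177 mm) begins 78 mm behind the grasp point.
Start: joints at [-77.395, 36.005, 2.206, 86.941, -1.547, 57.084, -1.146], TCP at [0.183, 0.624, 0.205] pointing down, gripper open.
Joint ranges: [-175.42, 175.42], [-21.48, 121.26], [-71.46, 75.88], [10.55, 141.38], [-63.04, 243.04], [13.31, 113.54], [-168.57, 168.57]. Speed limits (degrees/s): [147.25, 147.25, 180, 180, 180, 180, 180].

INTERFACE

Orientations are given as a 3x3 rotation matrix whose columns are the frame's x, y, z axes.
In Python, from plant import sensors, optics, ticket, env gives the robot as it stands. The module is installed in compiled form; this text tells all that it offers.
- The arm moves only by the tool servo_tool, never from a script. Its arguments are lists of equal length, an entry for each row: "rot": the turn, a rotation vector about the tool's x, y, z as a fraction of full scale, a list of three; "delta_pos": the shift along the tool's x, y, z as a fraction of full scale, a list of three; "gripper": the opening in per cent of the stroke, from 0 (shut) to 100 (fully open). A call has 1 to 5 rows; each row is the pose to reach, as a shift and turn from the pose commanded when the call began, along the tool's axes at that moment; what a row does not reach only later rows make up. Full scale, the value 1, is 1 m for a shift and 30 degrees for a turn. A row lasts 1/12 s, in which the tool goes at most 41.7 mm and 7.16 degrees, less where a joint would pass 70% of its speed; a pose out of reach is approached as far as the arm can. A call with a number of a shift or a turn outside -1 to 1 is refused whole. A call with a gripper value outside its range is refused whole. The fingers move at their own pace and stop on an object; "squeeze" is the grip in N (left out, the last holds). Time passes only in rows, so rows that repeat a pose let the fingers close. It gives the time, the measured TCP pose, the force, the opening and the grip force at its end, in the units of the state.
- sensors.sense(): the state, without advancing time (a new reading comes with each control period).
- optics.get_image(name): name is "side" or "top"; returns the picture (400x640x3 uint8, blue, green, red); there is no depth.
- optics.camera_params(name): a dict with "camera_matrix" (3x3 intrinsics, pixels), "R" (3x3) and "t" (3): a world point X has camera coordinates R X + t. Camera axes: x right, y down, z forward; pixel columns grow to the right and rows downward; lengths in m; the calibration is good to about 2 mm. A picture is of the moment at which its call begins. camera_params takes no time and is no camera call.
- ticket.close_job(): hands the job in; it is judged then, once.
The state is a dict: "time_s": time; "joint_pos": joint angles; "joint_velocities": joint speeds; "tau": joint torques, N m; "position": TCP position; "tool_rot": TCP orientation; "wrist_force": force on the tool from outside, world axes, zero at the start; "wrist_torque": the same for the moment, N m; "gripper_width": finger opening in m; "grasp_force": force on a finger pad.
Only numpy, scipy, OpenCV 4.12 (cv2) and the standard library are available. Lean on these libraries where they do the work, as an engineer would, in place of code of your own. Each camera call takes 0.05 s, during which the arm holds its last target. There are 200 camera calls.

## Working session

There is one attempt and no reset: what is moved stays moved. The work goes in short steps, Python scripts to look and compute and a tool call to move; the robot and the scene stay as the last step left them, time stands still between calls to the robot, and variables do not carry over. Pictures are saved under pics/ and viewed, at most 10 in all, crops included, and the job is handed in when it is done.

Besides the shell and the picture viewer there is one more tool, called as name(argument=value, ...), one argument or row to a line, values as JSON. servo_tool: Moves the arm, as the interface text tells. Shift numbers are shares of 1 m and turn numbers shares of 30 degrees, none past 1 either way. Its arguments: {"type":"object","properties":{"rot":{"type":"array"},"delta_pos":{"type":"array"},"gripper":{"type":"array"},"squeeze":{"type":"number"}},"required":["rot","delta_pos","gripper"]}

```bash
mkdir -p pics
python3 - <<'E'
from plant import sensors, optics
import cv2
s=sensors.sense(); print(s['time_s'],s['position'],s['tool_rot'],s['gripper_width'])
for n in('top','side'):
    cv2.imwrite(f'pics/{n}1.png',optics.get_image(n)); p=optics.camera_params(n); print(n,p)
E
```

```text
0.0 [0.18302092 0.62300467 0.20458237] [[-9.59440173e-01  2.81911841e-01 -5.18297658e-04]
 [ 2.81912317e-01  9.59438510e-01 -1.78661519e-03]
 [-6.39324451e-06 -1.86026488e-03 -9.99998270e-01]] 0.09430968734863293
top {'camera_matrix': array([[463.71163077,   0.        , 308.23247218],
       [  0.        , 463.71163077, 201.18109946],
       [  0.        ,   0.        ,   1.        ]]), 'R': array([[-0.00522372, -0.99997403, -0.00496447],
       [-0.97037788,  0.00626812, -0.24151084],
       [ 0.24153569,  0.00355582, -0.97038542]]), 't': array([0.03918965, 0.52791579, 1.11151748])}
side {'camera_matrix': array([[418.78022242,   0.        , 319.59275158],
       [  0.        , 418.78022242, 202.88321999],
       [  0.        ,   0.        ,   1.        ]]), 'R': array([[-0.9744918 , -0.22440877, -0.00253862],
       [-0.1189154 ,  0.52591558, -0.84218284],
       [ 0.19032831, -0.82039838, -0.53918607]]), 't': array([0.4931753 , 0.11678961, 0.82538858])}
```

View pics/top1.png

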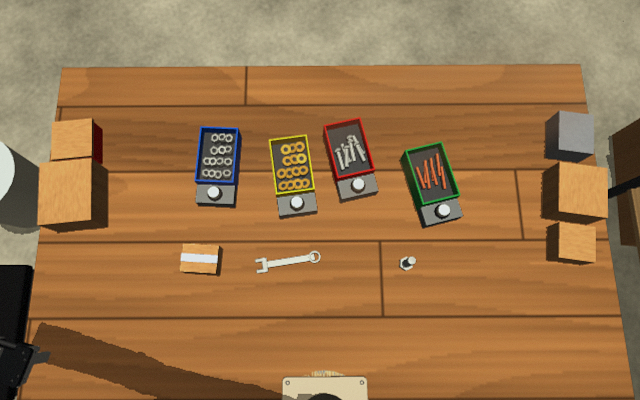

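View pics/side1.png

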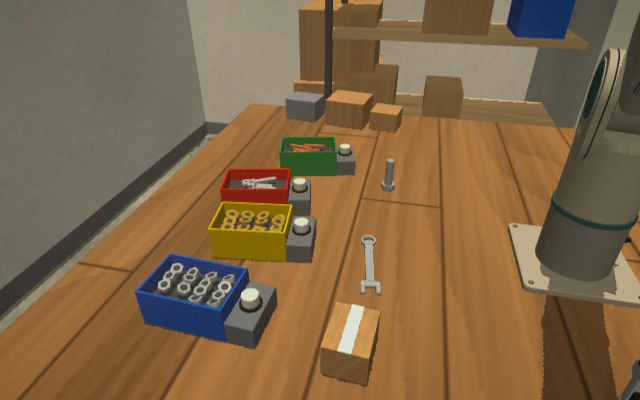

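The top view shows the white buttons at about (213,193) nut, (296,202) washer, (358,185) bolt and (443,211) rod. In the side view they are at about (250,298), (301,226), (299,185) and (345,149). Next I refine these by segmentation and triangulate.

```bash
cat > loc.py <<'E'
from plant import sensors, optics
import cv2, numpy as np
from scipy.optimize import least_squares
P={n:optics.camera_params(n) for n in('top','side')}
def proj(n,X):
    p=P[n]; c=p['camera_matrix']@(p['R']@X+p['t']); return c[:2]/c[2]
def plane(n,uv,z):
    p=P[n]; d=p['R'].T@np.linalg.solve(p['camera_matrix'],[*uv,1]); o=-p['R'].T@p['t']
    return o+d*(z-o[2])/d[2]
def blob(im,uv,thr=215,r=16):
    u,v=map(int,uv); w=im[v-r:v+r,u-r:u+r].min(2)
    k,l,st,c=cv2.connectedComponentsWithStats((w>thr).astype('uint8'))
    i=1+st[1:,4].argmax(); return c[i]+[u-r,v-r],st[i]
E
python3 - <<'E'
from loc import *
T=cv2.imread('pics/top1.png');S=cv2.imread('pics/side1.png')
s=sensors.sense(); R=s['tool_rot'];p0=s['position']
for n,a,b in(('bolt',(358,185),(299,185)),('washer',(296,202),(301,226)),('nut',(213,193),(250,298)),('rod',(443,211),(345,149))):
    for thr in(170,225):
        ct,st=blob(T,a,thr);cs,ss=blob(S,b,thr); print(n,thr,ct,st,cs,ss)
        print('  plane',plane('top',ct,.064),plane('side',cs,.062))
for nm,im,c in(('t',T[170:230,185:465],None),('s',S[130:320,225:365],None)): cv2.imwrite(f'pics/c{nm}.png',cv2.resize(im,None,fx=2.8 if nm=='t' else 3,fy=2.8 if nm=='t' else 3,interpolation=0))
E
```

```text
bolt 170 [358.28421053 183.24210526] [11  9 11 11 95] [299.10869565 180.80434783] [11 10 11  5 46]
  plane [ 0.57486497 -0.09235577  0.064     ] [ 0.57572057 -0.09042099  0.062     ]Traceback (most recent call last):
  File "<stdin>", line 6, in <module>
  File "loc.py", line 13, in blob
    i=1+st[1:,4].argmax(); return c[i]+[u-r,v-r],st[i]
        ~~~~~~~~~~~~~~~^^
ValueError: attempt to get argmax of an empty sequence
```

Run:
```python
from loc import *
T=cv2.imread('pics/top1.png');S=cv2.imread('pics/side1.png')
for n,a,b in(('bolt',(358,185),(299,185)),('washer',(296,202),(301,226)),('nut',(213,193),(250,298)),('rod',(443,211),(345,149))):
    for thr in(140,170):
        ct,st=blob(T,a,thr,13);cs,ss=blob(S,b,thr,14); print(n,thr,ct.round(1),st[2:],cs.round(1),ss[2:],'top',plane('top',ct,.064).round(4),'side',plane('side',cs,.064).round(4))
cv2.imwrite('pics/ct.png',cv2.resize(T[170:230,185:465],None,fx=2.8,fy=2.8,interpolation=0))
```

```text
bolt 140 [358.1 183. ] [ 11  12 103] [299.  180.7] [13  7 64] top [ 0.5756 -0.092   0.064 ] side [ 0.5752 -0.0875  0.064 ]
bolt 170 [358.3 183.2] [11 11 95] [299.1 180.8] [11  5 46] top [ 0.5749 -0.0924  0.064 ] side [ 0.5747 -0.087   0.064 ]
washer 140 [296.2 200.9] [ 13  13 114] [300.8 221.2] [ 15   9 100] top [0.5292 0.0666 0.064 ] side [0.5284 0.0692 0.064 ]
washer 170 [296.4 201.2] [11 12 94] [300.8 221.1] [13  8 81] top [0.5284 0.0661 0.064 ] side [0.5284 0.069  0.064 ]
nut 140 [212.7 191.1] [ 12  13 107] [249.4 294.1] [ 18  14 189] top [0.5565 0.28   0.064 ] side [0.5556 0.2817 0.064 ]
nut 170 [212.8 191.3] [11 11 95] [249.1 294.2] [ 17  13 170] top [0.556  0.2797 0.064 ] side [0.556  0.2819 0.064 ]
rod 140 [443.9 209.2] [ 11  12 105] [344.4 145.7] [10  5 38] top [ 0.5053 -0.3062  0.064 ] side [ 0.506 -0.299  0.064]
rod 170 [443.9 209.4] [11 11 97] [344.8 145.9] [10  4 27] top [ 0.5047 -0.3061  0.064 ] side [ 0.5047 -0.2986  0.064 ]
```

View pics/ct.png

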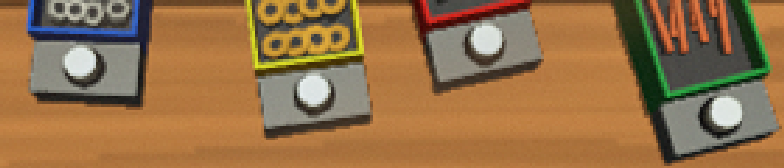

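servo_tool(
  rot=[
    [0,0,0],
    [0,0,0],
    [0,0,0],
    [0,0,0],
    [0,0,0],
  ],
  delta_pos=[
    [-0.014,-0.014,0],
    [-0.042,-0.042,0],
    [-0.07,-0.07,0],
    [-0.098,-0.098,0],
    [-0.126,-0.126,0],
  ],
  gripper=[0,0,0,0,0],
  squeeze=10,
)

```text
time_s: 0.52
position: [0.2689, 0.4653, 0.2051]
tool_rot: [[-0.96, 0.281, -0.0], [0.281, 0.96, -0.001], [0.0, -0.001, -1.0]]
wrist_force: [0.5, -0.2, 0.1]
gripper_width: 0.0644
grasp_force: 0.0
```

servo_tool(
  rot=[
    [0,0,0],
    [0,0,0],
    [0,0,0],
    [0,0,0],
    [0,0,0],
  ],
  delta_pos=[
    [-0.028,-0.028,0],
    [-0.056,-0.056,0],
    [-0.084,-0.084,0],
    [-0.112,-0.112,0],
    [-0.14,-0.14,0],
  ],
  gripper=[0,0,0,0,0],
)

```text
time_s: 0.93
position: [0.3638, 0.2915, 0.2054]
tool_rot: [[-0.96, 0.282, -0.0], [0.282, 0.96, -0.0], [0.0, -0.0, -1.0]]
wrist_force: [0.4, 0.3, 0.4]
gripper_width: 0.0307
grasp_force: 0.0
```

servo_tool(
  rot=[
    [0,0,0],
    [0,0,0],
    [0,0,0],
    [0,0,0],
    [0,0,0],
  ],
  delta_pos=[
    [-0.028,-0.028,0],
    [-0.056,-0.056,0],
    [-0.084,-0.084,0],
    [-0.112,-0.112,0],
    [-0.14,-0.14,0],
  ],
  gripper=[0,0,0,0,0],
)

```text
time_s: 1.35
position: [0.4587, 0.1178, 0.2054]
tool_rot: [[-0.959, 0.282, -0.0], [0.282, 0.959, 0.0], [0.0, -0.0, -1.0]]
wrist_force: [-0.2, 0.2, -0.4]
gripper_width: 0.0006
grasp_force: 0.0
```

servo_tool(
  rot=[
    [0,0,0],
    [0,0,0],
    [0,0,0],
    [0,0,0],
    [0,0,0],
  ],
  delta_pos=[
    [-0.028,-0.028,0],
    [-0.056,-0.056,0],
    [-0.084,-0.084,0],
    [-0.112,-0.112,0],
    [-0.112,-0.112,0],
  ],
  gripper=[0,0,0,0,0],
)

```text
time_s: 1.77
position: [0.5372, -0.0289, 0.2054]
tool_rot: [[-0.956, 0.292, 0.003], [0.292, 0.956, -0.006], [-0.005, -0.004, -1.0]]
wrist_force: [0.8, 0.1, 0.8]
gripper_width: 0.0001
grasp_force: 0.0
```

servo_tool(
  rot=[
    [0,0,0],
    [0,0,0],
    [0,0,0],
    [0,0,0],
    [0,0,0],
  ],
  delta_pos=[
    [-0.02,-0.019,0.02],
    [-0.04,-0.038,0.05],
    [-0.059,-0.057,0.075],
    [-0.059,-0.057,0.095],
    [-0.059,-0.057,0.105],
  ],
  gripper=[0,0,0,0,0],
)

```text
time_s: 2.18
position: [0.573, -0.0922, 0.0974]
tool_rot: [[-0.959, 0.285, -0.005], [0.285, 0.959, -0.0], [0.004, -0.001, -1.0]]
wrist_force: [0.6, 0.9, 0.3]
gripper_width: 0.0003
grasp_force: 0.0
```

servo_tool(
  rot=[
    [0,0,0],
    [0,0,0],
    [0,0,0],
  ],
  delta_pos=[
    [0,0,0],
    [0,0,0],
    [0,0,0],
  ],
  gripper=[0,0,0],
)

```text
time_s: 2.43
position: [0.5753, -0.0895, 0.1016]
tool_rot: [[-0.96, 0.28, 0.002], [0.28, 0.96, 0.0], [-0.001, 0.001, -1.0]]
wrist_force: [0.3, -0.5, -0.3]
gripper_width: 0.0006
grasp_force: 0.0
```

```bash
cat > go.py <<'E'
import sys
from loc import *
s=sensors.sense(); R=s['tool_rot']; t=np.array([float(a) for a in sys.argv[1:4]])
print(s['time_s'],s['position'].round(4),s['wrist_force'].round(2),'shift',(R.T@(t-s['position'])).round(4))
for n in('top','side'):
    print(n,'button px',proj(n,t).round(),'tip px',proj(n,s['position']).round())
E
python3 go.py .575 -.091 .064
python3 - <<'E'
from loc import *
a=optics.get_image('top')[130:250,290:430];b=optics.get_image('side')[100:220,230:370]
cv2.imwrite('pics/b1.png',cv2.resize(cv2.vconcat([a,b]),None,fx=2.5,fy=2.5,interpolation=0))
E
```

```text
2.4333 [ 0.5753 -0.0895  0.1016] [ 0.32 -0.53 -0.3 ] shift [-0.0001 -0.0016  0.0376]
top button px [358. 183.] tip px [359. 179.]
side button px [299. 180.] tip px [299. 166.]
```

View pics/b1.png

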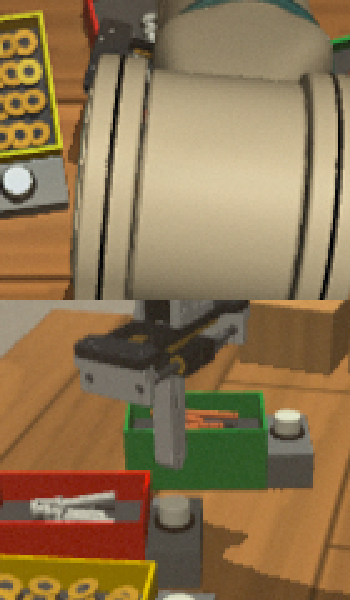

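servo_tool(
  rot=[
    [0,0,0],
    [0,0,0],
    [0,0,0],
    [0,0,0],
    [0,0,0],
  ],
  delta_pos=[
    [0,-0.001,0.01],
    [0,-0.001,0.02],
    [0,-0.001,0.028],
    [0,-0.001,0.034],
    [0,-0.001,0.037],
  ],
  gripper=[0,0,0,0,0],
)

```text
time_s: 2.95
position: [0.5736, -0.0915, 0.0621]
tool_rot: [[-0.959, 0.282, -0.002], [0.282, 0.959, 0.0], [0.002, -0.0, -1.0]]
wrist_force: [-1.1, 0.7, 2.6]
gripper_width: 0.0005
grasp_force: 1.4
```

servo_tool(
  rot=[
    [0,0,0],
    [0,0,0],
    [0,0,0],
    [0,0,0],
    [0,0,0],
  ],
  delta_pos=[
    [0,0,0.003],
    [0,0,0.006],
    [0,0,0.009],
    [0,0,0.011],
    [0,0,0.012],
  ],
  gripper=[0,0,0,0,0],
)

```text
time_s: 3.37
position: [0.574, -0.0916, 0.0512]
tool_rot: [[-0.959, 0.282, -0.001], [0.282, 0.959, 0.0], [0.001, -0.0, -1.0]]
wrist_force: [-1.9, 1.0, 2.9]
gripper_width: 0.0002
grasp_force: 1.4
```

servo_tool(
  rot=[
    [0,0,0],
    [0,0,0],
    [0,0,0],
  ],
  delta_pos=[
    [0,0,0.001],
    [0,0,0.002],
    [0,0,0.002],
  ],
  gripper=[0,0,0],
)

```text
time_s: 3.62
position: [0.5743, -0.0917, 0.0495]
tool_rot: [[-0.959, 0.282, -0.0], [0.282, 0.959, 0.0], [0.0, -0.0, -1.0]]
wrist_force: [-2.8, 1.1, 5.4]
gripper_width: 0.0002
grasp_force: 2.1
```

servo_tool(
  rot=[
    [0,0,0],
    [0,0,0],
    [0,0,0],
    [0,0,0],
    [0,0,0],
  ],
  delta_pos=[
    [0,0,-0.006],
    [0,0,-0.02],
    [0,0,-0.04],
    [0,0,-0.058],
    [0,0,-0.065],
  ],
  gripper=[0,0,0,0,0],
)

```text
time_s: 4.03
position: [0.5769, -0.0922, 0.1172]
tool_rot: [[-0.959, 0.282, 0.006], [0.282, 0.959, -0.001], [-0.006, 0.001, -1.0]]
wrist_force: [-0.6, -0.1, 0.9]
gripper_width: 0.0006
grasp_force: 0.0
```

servo_tool(
  rot=[
    [0,0,0],
    [0,0,0],
    [0,0,0],
    [0,0,0],
    [0,0,0],
  ],
  delta_pos=[
    [0.012,0.019,0],
    [0.034,0.054,0],
    [0.056,0.088,0],
    [0.076,0.12,0],
    [0.088,0.139,0],
  ],
  gripper=[0,0,0,0,0],
)

```text
time_s: 4.45
position: [0.5281, 0.0714, 0.1143]
tool_rot: [[-0.961, 0.278, 0.0], [0.278, 0.961, 0.002], [0.001, 0.002, -1.0]]
wrist_force: [-0.1, 0.4, 0.3]
gripper_width: 0.0003
grasp_force: 0.0
```

servo_tool(
  rot=[
    [0,0,0],
    [0,0,0],
    [0,0,0],
  ],
  delta_pos=[
    [0,0,0],
    [0,0,0],
    [0,0,0],
  ],
  gripper=[0,0,0],
)

```text
time_s: 4.7
position: [0.5299, 0.0655, 0.1145]
tool_rot: [[-0.959, 0.283, 0.001], [0.283, 0.959, -0.001], [-0.001, -0.001, -1.0]]
wrist_force: [0.3, -0.5, 0.7]
gripper_width: 0.0004
grasp_force: 0.0
```

```bash
python3 go.py .529 .067 .064
python3 - <<'E'
from loc import *
b=optics.get_image('side');cv2.imwrite('pics/side2.png',b)
cv2.imwrite('pics/b2.png',cv2.resize(b[130:330,210:380],None,fx=3,fy=3,interpolation=0))
E
```

```text
4.7 [0.5299 0.0655 0.1145] [ 0.33 -0.51  0.69] shift [0.0013 0.0012 0.0505]
top button px [296. 201.] tip px [296. 196.]
side button px [301. 221.] tip px [300. 199.]
```

View pics/b2.png

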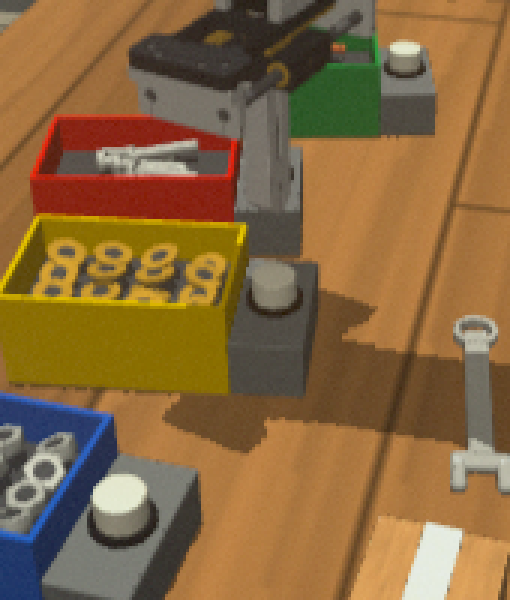

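The fingertip is at about side (298,198), over the washer button at (301,220), as predicted. The bins look unmoved, so I press.

servo_tool(
  rot=[
    [0,0,0],
    [0,0,0],
    [0,0,0],
    [0,0,0],
    [0,0,0],
  ],
  delta_pos=[
    [0.001,0.001,0.013],
    [0.001,0.001,0.028],
    [0.001,0.001,0.04],
    [0.001,0.001,0.047],
    [0.001,0.001,0.05],
  ],
  gripper=[0,0,0,0,0],
)

```text
time_s: 5.17
position: [0.5283, 0.066, 0.0635]
tool_rot: [[-0.959, 0.284, -0.001], [0.284, 0.959, -0.001], [0.001, -0.001, -1.0]]
wrist_force: [-0.4, -0.4, 1.8]
gripper_width: 0.0004
grasp_force: 0.7
```

servo_tool(
  rot=[
    [0,0,0],
    [0,0,0],
    [0,0,0],
    [0,0,0],
    [0,0,0],
  ],
  delta_pos=[
    [0,0,0.003],
    [0,0,0.006],
    [0,0,0.009],
    [0,0,0.011],
    [0,0,0.012],
  ],
  gripper=[0,0,0,0,0],
)

```text
time_s: 5.58
position: [0.5289, 0.0674, 0.0526]
tool_rot: [[-0.959, 0.282, 0.001], [0.282, 0.959, -0.0], [-0.001, 0.0, -1.0]]
wrist_force: [-1.1, -1.1, 3.4]
gripper_width: 0.0007
grasp_force: 1.4
```

servo_tool(
  rot=[
    [0,0,0],
    [0,0,0],
    [0,0,0],
  ],
  delta_pos=[
    [0,0,0.001],
    [0,0,0.002],
    [0,0,0.002],
  ],
  gripper=[0,0,0],
)

```text
time_s: 5.83
position: [0.529, 0.0677, 0.0505]
tool_rot: [[-0.959, 0.282, 0.001], [0.282, 0.959, -0.0], [-0.001, 0.0, -1.0]]
wrist_force: [-0.6, -1.8, 4.4]
gripper_width: 0.0007
grasp_force: 1.3
```

servo_tool(
  rot=[
    [0,0,0],
    [0,0,0],
    [0,0,0],
  ],
  delta_pos=[
    [0,0,0.001],
    [0,0,0.0015],
    [0,0,0.0015],
  ],
  gripper=[0,0,0],
)

```text
time_s: 6.08
position: [0.529, 0.0677, 0.0491]
tool_rot: [[-0.959, 0.282, 0.001], [0.282, 0.959, 0.0], [-0.001, 0.0, -1.0]]
wrist_force: [0.9, -2.1, 4.9]
gripper_width: 0.0006
grasp_force: 2.3
```

servo_tool(
  rot=[
    [0,0,0],
    [0,0,0],
    [0,0,0],
    [0,0,0],
    [0,0,0],
  ],
  delta_pos=[
    [0,0,-0.006],
    [0,0,-0.02],
    [0,0,-0.04],
    [0,0,-0.058],
    [0,0,-0.065],
  ],
  gripper=[0,0,0,0,0],
)

```text
time_s: 6.5
position: [0.5293, 0.0689, 0.116]
tool_rot: [[-0.96, 0.281, 0.002], [0.281, 0.96, 0.001], [-0.002, 0.002, -1.0]]
wrist_force: [0.0, -0.0, -0.2]
gripper_width: 0.0002
grasp_force: 0.0
```

servo_tool(
  rot=[
    [0,0,0],
    [0,0,0],
    [0,0,0],
    [0,0,0],
    [0,0,0],
  ],
  delta_pos=[
    [0.003,0.019,0],
    [0.009,0.056,0],
    [0.015,0.094,0],
    [0.021,0.132,0],
    [0.027,0.168,0],
  ],
  gripper=[0,0,0,0,0],
)

```text
time_s: 6.92
position: [0.5492, 0.2393, 0.1135]
tool_rot: [[-0.96, 0.281, -0.001], [0.281, 0.96, 0.001], [0.001, 0.0, -1.0]]
wrist_force: [1.0, -0.2, 0.4]
gripper_width: 0.0007
grasp_force: 0.0
```

servo_tool(
  rot=[
    [0,0,0],
    [0,0,0],
    [0,0,0],
    [0,0,0],
    [0,0,0],
  ],
  delta_pos=[
    [0.005,0.03,0],
    [0.007,0.044,0],
    [0.007,0.044,0],
    [0.007,0.044,0],
    [0.007,0.044,0],
  ],
  gripper=[0,0,0,0,0],
)

```text
time_s: 7.33
position: [0.5556, 0.2776, 0.1136]
tool_rot: [[-0.959, 0.285, -0.001], [0.285, 0.959, -0.002], [0.0, -0.003, -1.0]]
wrist_force: [-0.3, 0.2, -0.5]
gripper_width: 0.0005
grasp_force: 0.0
```

```bash
python3 go.py .556 .2805 .064
python3 - <<'E'
from loc import *
b=optics.get_image('side');cv2.imwrite('pics/side3.png',b)
cv2.imwrite('pics/b3.png',cv2.resize(b[130:360,120:390],None,fx=2.6,fy=2.6,interpolation=0))
E
```

```text
7.3333 [0.5556 0.2776 0.1136] [-0.3   0.15 -0.46] shift [0.0004 0.003  0.0496]
top button px [213. 191.] tip px [210. 186.]
side button px [249. 294.] tip px [247. 269.]
```

View pics/b3.png

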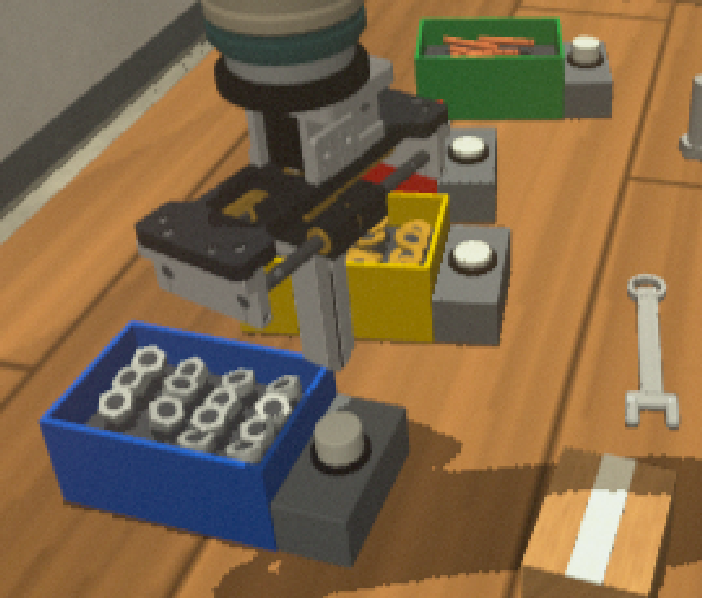

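The bolt and washer buttons, at crop (468,147) and (473,253), are down, the bins haven't moved and the rod button is still up. The fingertip at crop (332,365) is over the nut button at (338,430), so I press.

servo_tool(
  rot=[
    [0,0,0],
    [0,0,0],
    [0,0,0],
    [0,0,0],
    [0,0,0],
  ],
  delta_pos=[
    [0,0.002,0.013],
    [0,0.002,0.028],
    [0,0.002,0.04],
    [0,0.002,0.047],
    [0,0.002,0.05],
  ],
  gripper=[0,0,0,0,0],
)

```text
time_s: 7.8
position: [0.5553, 0.2811, 0.0623]
tool_rot: [[-0.959, 0.283, -0.003], [0.283, 0.959, -0.002], [0.002, -0.003, -1.0]]
wrist_force: [-0.9, -0.7, 2.5]
gripper_width: 0.0009
grasp_force: 1.4
```

servo_tool(
  rot=[
    [0,0,0],
    [0,0,0],
    [0,0,0],
    [0,0,0],
    [0,0,0],
  ],
  delta_pos=[
    [0,0,0.003],
    [0,0,0.006],
    [0,0,0.009],
    [0,0,0.011],
    [0,0,0.012],
  ],
  gripper=[0,0,0,0,0],
)

```text
time_s: 8.22
position: [0.5564, 0.2824, 0.052]
tool_rot: [[-0.959, 0.282, 0.0], [0.282, 0.959, -0.0], [-0.0, -0.0, -1.0]]
wrist_force: [-1.0, -2.2, 2.8]
gripper_width: 0.0004
grasp_force: 1.4
```

servo_tool(
  rot=[
    [0,0,0],
    [0,0,0],
    [0,0,0],
  ],
  delta_pos=[
    [0,0,0.001],
    [0,0,0.002],
    [0,0,0.002],
  ],
  gripper=[0,0,0],
)

```text
time_s: 8.47
position: [0.5565, 0.2826, 0.0501]
tool_rot: [[-0.959, 0.282, 0.001], [0.282, 0.959, 0.0], [-0.001, 0.0, -1.0]]
wrist_force: [-0.5, -2.5, 2.5]
gripper_width: 0.0004
grasp_force: 1.7
```

servo_tool(
  rot=[
    [0,0,0],
    [0,0,0],
    [0,0,0],
  ],
  delta_pos=[
    [0,0,0.001],
    [0,0,0.0015],
    [0,0,0.0015],
  ],
  gripper=[0,0,0],
)

```text
time_s: 8.72
position: [0.5565, 0.2827, 0.0487]
tool_rot: [[-0.959, 0.282, 0.001], [0.282, 0.959, 0.0], [-0.0, 0.0, -1.0]]
wrist_force: [-1.1, -2.5, 4.8]
gripper_width: 0.0004
grasp_force: 2.7
```

servo_tool(
  rot=[
    [0,0,0],
    [0,0,0],
    [0,0,0],
    [0,0,0],
    [0,0,0],
  ],
  delta_pos=[
    [0,0,-0.006],
    [0,0,-0.025],
    [0,0,-0.055],
    [0,0,-0.09],
    [0,0,-0.125],
  ],
  gripper=[0,0,0,0,0],
)

```text
time_s: 9.13
position: [0.5556, 0.2835, 0.1745]
tool_rot: [[-0.96, 0.281, -0.001], [0.281, 0.96, 0.001], [0.001, 0.0, -1.0]]
wrist_force: [1.6, 0.4, 0.2]
gripper_width: 0.0002
grasp_force: 0.0
```

servo_tool(
  rot=[
    [0,0,0],
    [0,0,0],
    [0,0,0],
    [0,0,0],
    [0,0,0],
  ],
  delta_pos=[
    [0.025,0.02,-0.02],
    [0.05,0.045,-0.03],
    [0.075,0.07,-0.03],
    [0.1,0.095,-0.03],
    [0.125,0.12,-0.03],
  ],
  gripper=[0,0,0,0,0],
)

```text
time_s: 9.55
position: [0.4689, 0.4356, 0.2042]
tool_rot: [[-0.96, 0.281, 0.0], [0.281, 0.96, 0.002], [0.0, 0.002, -1.0]]
wrist_force: [0.3, 0.3, 0.8]
gripper_width: 0.0005
grasp_force: 0.0
```

servo_tool(
  rot=[
    [0,0,0],
    [0,0,0],
    [0,0,0],
    [0,0,0],
    [0,0,0],
  ],
  delta_pos=[
    [0.025,0.02,0],
    [0.05,0.04,0],
    [0.075,0.06,0],
    [0.085,0.07,0],
    [0.085,0.07,0],
  ],
  gripper=[0,0,0,0,0],
)

```text
time_s: 9.97
position: [0.4043, 0.5288, 0.2031]
tool_rot: [[-0.961, 0.275, -0.002], [0.275, 0.961, 0.003], [0.003, 0.002, -1.0]]
wrist_force: [-0.3, -0.3, 0.3]
gripper_width: 0.0002
grasp_force: 0.0
```

servo_tool(
  rot=[
    [0,0,0],
    [0,0,0],
    [0,0,0],
  ],
  delta_pos=[
    [0,0,0],
    [0,0,0],
    [0,0,0],
  ],
  gripper=[0,0,0],
)

```text
time_s: 10.22
position: [0.4106, 0.5218, 0.2036]
tool_rot: [[-0.958, 0.285, 0.001], [0.285, 0.958, -0.001], [-0.001, -0.001, -1.0]]
wrist_force: [-0.3, -0.4, 0.2]
gripper_width: 0.0006
grasp_force: 0.0
```

Run:
```python
from loc import *
a=optics.get_image('top');b=optics.get_image('side')
cv2.imwrite('pics/end.png',cv2.resize(cv2.vconcat([a[100:290,160:490],b[120:390,120:450]]),None,fx=1.25,fy=1.25))
for im,o in((a,'top'),(b,'side')):
    d=cv2.absdiff(im,cv2.imread(f'pics/{o}1.png')).max(2); k,l,st,c=cv2.connectedComponentsWithStats((cv2.medianBlur(d,3)>45).astype('uint8'))
    print(o,[s.tolist() for s in st[1:] if s[4]>6])
```

```text
top [[354, 178, 10, 5, 18], [0, 181, 9, 20, 97], [352, 185, 9, 6, 22], [207, 186, 10, 8, 27], [212, 194, 8, 5, 19], [291, 196, 10, 5, 17], [0, 200, 302, 200, 21048], [292, 206, 9, 3, 15], [8, 339, 4, 4, 10], [306, 388, 12, 7, 52], [81, 399, 28, 1, 28]]
side [[187, 0, 16, 60, 419], [299, 0, 27, 10, 220], [332, 0, 11, 11, 96], [604, 0, 36, 96, 1768], [326, 29, 5, 8, 21], [326, 38, 6, 19, 69], [326, 57, 5, 6, 12], [583, 56, 24, 63, 489], [198, 64, 5, 6, 13], [325, 64, 16, 38, 274], [234, 68, 52, 63, 2873], [291, 68, 5, 3, 7], [294, 73, 30, 11, 106], [288, 92, 34, 10, 210], [203, 101, 4, 14, 26], [153, 125, 223, 275, 28581], [208, 126, 24, 37, 293], [594, 126, 5, 10, 22], [226, 132, 8, 9, 29], [570, 136, 4, 9, 17], [238, 150, 4, 5, 7], [292, 186, 16, 7, 46], [534, 259, 6, 9, 40], [614, 267, 4, 7, 19], [530, 273, 19, 16, 190], [607, 280, 10, 15, 93], [451, 292, 92, 108, 5244], [590, 292, 14, 7, 53], [216, 298, 13, 14, 52], [551, 301, 89, 99, 4802], [434, 392, 8, 8, 33]]
```

View pics/end.png

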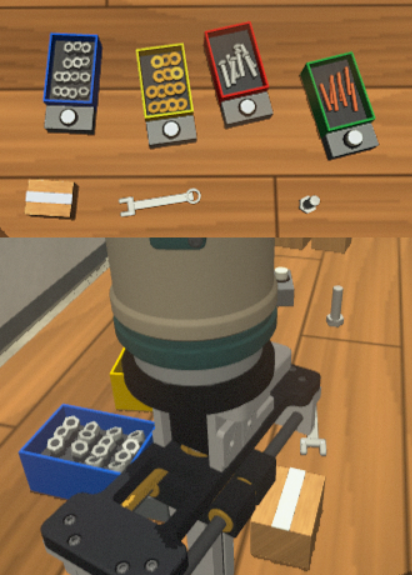

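In the top view only the three listed buttons changed, at (358,183), (296,201) and (213,191). Bins, rod button, bolt, wrench and carton are where they were, and the hand is clear.

```bash
python3 -c "
from plant import ticket; print(ticket.close_job())"
```

```text
the job is handed in; nothing more can be done
None
```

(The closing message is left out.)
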